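Drive the pivot pin out of a clevis with a drift

TASK

The pivot pin has to come out of the grey clevis on the bench. Pick up the slim drift by its square handle, push its nose into the open side of the bore (the side away from the trough) and drive the pin through until it is right out of the clevis and lying in the trough, then draw the drift back out and lay it in its own place in the cradle as you found it. Do not knock the pin off the fixture, and leave the thick drift and the other things on the bench where they are.

Things in the scene. Friction and masses are not known exactly. Their poses are not given: they have to be found in the camera images.
- clevis: fixed fixture: base plate 120 x 260 x 12 mm, two grey cheeks (80 mm wide in x, 25 mm thick in y, tops 120 mm above the bench, 25 mm gap) and an open trough at +y. Origin on the bench, midway between the cheeks, under the bore. A straight level 26 mm round bore runs through both cheeks along y, its axis 85 mm above the bench; the cheeks span y = -37.5 to +37.5 mm. The pin is driven to +y
- entry (a point): centre of the bore's mouth on the entry side (fixture y = -37.5 mm, 85 mm above the bench; 3 mm chamfer); the drift goes in along the fixture's +y axis
- exit (a point): centre of the bore's mouth on the far side, y = +37.5 mm. The trough joins it: floor 68 mm above the bench, 54 mm wide inside, from y = +38 to +154 mm, walls 23 mm high. A spring plunger with a black knob (top 139 mm above the bench) on the far cheek presses on the pin, so driving it takes about 3 to 12 N
- pin: solid plain steel pin, 24 mm diameter, 70 mm long, about 0.25 kg; origin at its centre, y along its axis. At the start it sits inside the bore, its ends about 2.5 mm inside the outer faces; it shows from above in the gap between the cheeks. Once driven out it drops about 4 mm onto the trough floor
- cradle: low plywood cradle, fixed, 200 x 190 mm, base 8 mm thick; origin at the centre of its underside. Two places along its y, at x = -55 and +55 mm (which drift lies in which varies), each with two supports with flat seats 54 mm wide between 12 mm lips: rear (y = -94 to -84 mm, seat 26 mm above the bench) under the handle's end, front (y = +65 to +75 mm, seat 31 mm) under the nose
- slim_grip (a point): centre of the slim drift's handle, a dark steel bar 28 x 28 mm, 80 mm long, on the drift's axis (its y), 40 mm above the bench when in the cradle. The round nose, 18 mm in diameter and 110 mm long, begins 40 mm from here towards +y. About 0.35 kg; balances about 20 mm from here towards the nose. The middle of the handle is free for the fingers from above
- slim_tip (a point): centre of the slim drift's flat nose end, 150 mm from slim_grip along the drift's y axis
- thick_grip (a point): centre of the handle of the thick drift: same shape and lengths, but handle 44 x 44 mm and nose 34 mm in diameter, too big for the bore; leave it in place
- wrench: bystander: combination wrench, 180 mm, flat on the bench; origin at its underside
- driver: bystander: screwdriver, 200 mm, lying; origin at its underside
- tape: bystander: roll of tape, 90 mm across, 36 mm high, flat; origin at its underside
- lube: bystander: grey plastic bottle, 60 mm diameter, 170 mm high; origin at its underside
- mug: bystander: white mug, 80 mm diameter, 90 mm high; origin at its underside
- carton: bystander: cardboard box 120 x 90 x 60 mm; origin at its underside
- spare: bystander: loose spare grey clevis 60 x 80 x 62 mm, no part of the job; origin at its underside
Mind the look-alikes: they are no part of the job. What is shaped like the part that bears slim_grip but pink is not meant.

How it is judged (in metres and radians):
On the way, in this order (a step that is already met when the one before it is completed fails the run):
1. the slim drift's nose is in the bore and has driven the pin at least 15 mm towards the trough (y of pin in the frame of clevis above 0.015 m and y of slim_tip in the frame of clevis above -0.03 m and horizontal distance between slim_tip and pin below 0.045 m), for 0.05 s.
2. the pin has left the far side and is in the trough, with the drift right through the bore (y of pin in the frame of clevis between 0.0745 and 0.16 m and x of pin in the frame of clevis between -0.03 and 0.03 m and z of pin in the frame of clevis between 0.07 and 0.1 m and y of slim_tip in the frame of clevis above 0.02 m), for 0.1 s.
At the end, for the whole second after the job is handed in: The pin lies still in the trough, wholly out of the clevis (its centre 74.5 to 160 mm along the fixture's +y), and the slim drift lies down in its own place in the cradle, handle and tip each within 30 mm of where they were and not more than 7 mm higher (y of pin in the frame of clevis between 0.0745 and 0.16 m and x of pin in the frame of clevis between -0.03 and 0.03 m and z of pin in the frame of clevis between 0.07 and 0.1 m and linear speed of pin below 0.02 m/s and distance of each of slim_grip, slim_tip from where it was at the start of the episode below 0.03 m and height (world z) of each of slim_grip, slim_tip below 0.047 m); the robot touches nothing.
It fails at once if the pin falls off the fixture (height (world z) of pin below 0.05 m).
It fails at once if the thick drift is displaced by more than 20 mm (distance of thick_grip from where it was at the start of the episode above 0.02 m).
It fails at once if another thing on the bench is displaced by more than 40 mm (distance of any of wrench, driver, tape, lube, mug, carton, spare from where it was at the start of the episode above 0.04 m).
It also fails if it takes over 48 s, if anything falls off the work surface, if the arm or the gripper's body presses on something with over 40 N, if the wrist force passes 120 N, or if a joint passes its speed limit or range.

ROBOT

A 6-joint arm with a two-finger parallel gripper is mounted at the origin on the work surface. World frame = base frame: x ahead of the robot, y to its left, z up, the work surface at z = 0. Lengths are in mm, angles in degrees, forces in N, time in s.
With the tool pointing down it reaches from about 300 to 850 mm from the base axis. Payload 4.2 kg.
Tool frame: the origin (TCP) lies midway between the tips of the shut fingers; the grasp point (between the pads) lies 19 mm behind it (env.grip_depth is the distance from the TCP to the grasp point, in mm); z points along the fingers, y is the line along which they close (so a half turn about z gives the same grasp; the last joint's range is limited). The gripper opens to 91 mm and grips with 3 to 60 N. Pads are 32 mm wide; open, the fingers measure 118 mm over their backs; the gripper's body (76 mm by 178 mm) begins 60 mm behind the grasp point.
Start: joints at [62.395, 18.312, 89.639, -0, 72.044, -1.146], TCP at [256.203, 514.788, 184.276] pointing down, gripper open.
Joint ranges: [-177.97, 177.97], [-48.28, 115.42], [12.27, 149.76], [-77.06, 257.06], [2.81, 150.46], [-146.56, 146.56]. Speed limits (degrees/s): [147.25, 147.25, 180, 180, 180, 180].

INTERFACE

Orientations are given as [roll, pitch, yaw] about the fixed x, y, z axes, in that order (R = Rz(yaw) Ry(pitch) Rx(roll)).
In Python, from workcell import env, eyes gives the robot as it stands.
- The arm moves only by the tool send_rows, never from a script. Its argument "motion" is a list of rows, each a list of 7 numbers: the shift along the world's x, y, z normalised to -1 to 1, where 1 is 0.5 m, then the turn, a rotation vector about the world's x, y, z normalised to -1 to 1, where 1 is 60 degrees, then the opening, from -1 (shut) to 1 (fully open). A call has 1 to 20 rows; each row is the pose to reach, as a shift and turn from the pose commanded when the call began; what a row does not reach only later rows make up. A row lasts 1/8 s, in which the tool goes at most 62.5 mm and 10.7 degrees, less where a joint would pass 70% of its speed; a pose out of reach is approached as far as the arm can. A call with a number of a shift or a turn outside -1 to 1 is refused whole. A call with a gripper value outside its range is refused whole. The fingers move at their own pace and stop on an object; "squeeze" is the grip in N (left out, the last holds). Time passes only in rows, so rows that repeat a pose let the fingers close. It gives the time, the measured TCP pose, the force, the opening and the grip force at its end, in the units of the state.
- env.state(): the state, without advancing time (a new reading comes with each control period).
- eyes.grab_frame(name): name is "scene" or "top" or "wrist"; returns a dict with "pixels" (480x640x3 uint8, red, green, blue), "depth" (480x640 float32, mm along the optical axis (not along the pixel's ray), 0 where there is no reading), "fx", "fy", "cx", "cy" (pixels), "R" (3x3) and "t" (3): a world point X has camera coordinates R X + t; the wrist camera has in their place "T_tool_cam" (4x4, takes a point from camera to tool coordinates, whose origin is the TCP and whose axes are the flange's). Camera axes: x right, y down, z forward; pixel columns grow to the right and rows downward; lengths in mm; the calibration is good to about 2 mm. A picture is of the moment at which its call begins: read the wrist's pose just before it.
- env.job_done(): hands the job in; it is judged then, once.
The state is a dict: "time_s": time; "qpos": joint angles; "qvel": joint speeds; "effort": joint torques, N m; "ee_pos": TCP position; "ee_rot": TCP orientation; "force": force on the tool from outside, world axes, zero at the start; "torque": the same for the moment, N m; "gripper_width": finger opening in mm; "gripper_force": force on a finger pad.
Only numpy, scipy, OpenCV 4.12 (cv2) and the standard library are available. Lean on these libraries where they do the work, as an engineer would, in place of code of your own. Each camera call takes 0.05 s, during which the arm holds its last target. There are 200 camera calls.

## Working session

There is one attempt and no reset: what is moved stays moved. The work goes in short steps, Python scripts to look and compute and a tool call to move; the robot and the scene stay as the last step left them, time stands still between calls to the robot, and variables do not carry over. Pictures are saved under pics/ and viewed, at most 10 in all, crops included, and the job is handed in when it is done.

Besides the shell and the picture viewer there is one more tool, called after "Emit:" by a JSON object that holds its "method" and its "body". send_rows: Moves the arm, as the interface text tells. Its arguments: {"type":"object","properties":{"motion":{"type":"array"},"squeeze":{"type":"number"}},"required":["motion"]}

```bash
mkdir -p pics; ls
cat > h.py <<'E'
import numpy as np, cv2
from workcell import env, eyes
def pts(f):
    v,u=np.mgrid[0:480,0:640]; d=f["depth"]
    P=np.stack([(u-f["cx"])/f["fx"]*d,(v-f["cy"])/f["fy"]*d,d],-1)
    R=np.array(f["R"]);t=np.array(f["t"])
    return (P-t)@R   # world
E
python3 - <<'E'
from h import *
for n in("top","scene"):
    f=eyes.grab_frame(n); cv2.imwrite(f"pics/{n}0.png",f["pixels"][...,::-1]); np.savez(f"{n}0.npz",**f)
    R=np.array(f["R"]);print(n,-R.T@np.array(f["t"]),R.round(3).tolist(),f["fx"])
s=env.state();print(s)
E
```

```text
pics
top [ 212.97669582    8.62375969 1117.69289547] [[-0.115, -0.993, -0.004], [-0.969, 0.113, -0.222], [0.221, -0.021, -0.975]] 493.9108446441604
scene [1212.42931281  216.7063196   846.26343223] [[-0.277, 0.961, 0.007], [0.655, 0.194, -0.73], [-0.703, -0.198, -0.683]] 439.39484332987035
{'time_s': 0.1, 'qpos': array([ 6.23953169e+01,  1.83471040e+01,  8.96994314e+01, -3.68427067e-04,
        7.20432261e+01, -1.14618202e+00]), 'qvel': array([ 0.0011044 , -0.18182192, -0.19647525,  0.04780855,  0.07741151,
       -0.01072487]), 'effort': array([-9.70916881e-04, -4.13333595e+01, -2.32508665e+01,  7.27987709e-02,
        4.21586889e-02, -8.82965901e-05]), 'ee_pos': array([255.96496268, 514.33179824, 183.51304436]), 'ee_rot': array([-1.79910249e+02, -1.44529400e-03,  1.53541612e+02]), 'force': array([-0.44951961,  0.5260912 , -0.06489769]), 'torque': array([-0.00717445, -0.00509847,  0.01797371]), 'gripper_force': 0.0, 'gripper_width': 91.46629325886515}
```

View pics/top0.png

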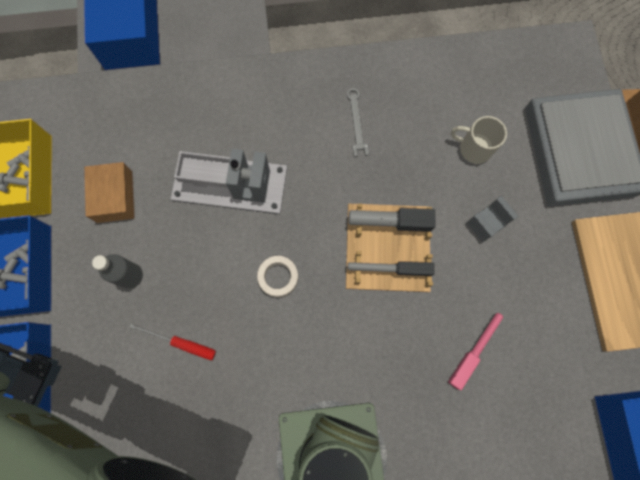

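View pics/scene0.png

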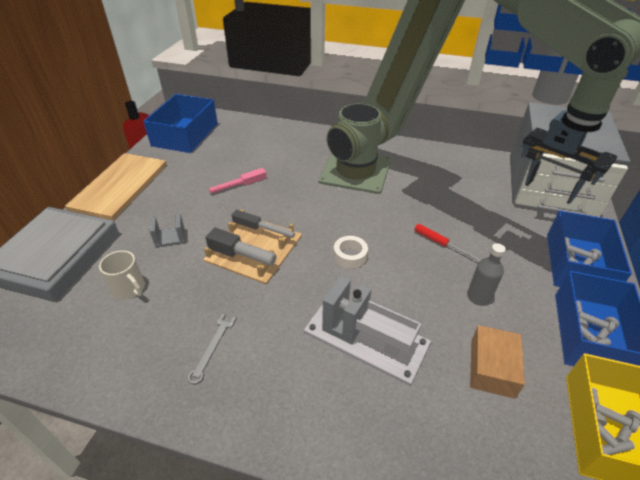

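The top view shows the clevis at (245,178) with its trough to the left (+y) and the entry side on the right. The cradle is at (390,248). Candidates for the slim drift:
- the thin dark drift, handle (415,269) and tip (348,268)
- the thick drift, handle (415,219)
- the pink look-alike (477,350)
- the screwdriver (192,347)

I choose the dark, slimmer one at (415,269).

Run:
```python
from h import *
for n,box in(("top",None),("scene",None)):
    f=dict(np.load(f"{n}0.npz")); W=pts(f); v,u=np.mgrid[0:480,0:640]
    img=f["pixels"].astype(int)
    X,Y,Z=W[...,0],W[...,1],W[...,2]; ok=f["depth"]>0
    def rep(name,m):
        P=W[m&ok][:,:2]
        if len(P)<5: print(n,name,len(P));return
        r=cv2.minAreaRect(P.astype(np.float32)); print(n,name,len(P),"med",np.median(W[m&ok],0).round(1),"rect",np.round(r[0],1),np.round(r[1],1),round(r[2],2))
    if n=="top":
        reg=lambda a,b,c,d:(u>a)&(u<b)&(v>c)&(v<d)
        gx,gy=W[269,415,:2]; cx,cy=W[178,245,:2]; print(W[269,415],W[178,245],W[219,415],W[268,352])
    near=(abs(X-gx)<40)&(abs(Y-gy)<70)
    rep("slimhandle top",near&(Z>49)&(Z<60))
    rep("slim nose",(abs(X-gx)<35)&(Y>gy+45)&(Y<gy+200)&(Z>41)&(Z<54))
    c=(abs(X-cx)<120)&(abs(Y-cy)<200)
    rep("cheek tops",c&(Z>116)&(Z<124)&(abs(Y-cy)<90))
    rep("base",c&(Z>8)&(Z<16))
    rep("trough walls",c&(Z>87)&(Z<95))
    rep("trough floor",c&(Z>64)&(Z<72))
    cr=(abs(X-gx-50)<130)&(abs(Y-gy-20)<150); rep("cradle base",cr&(Z>4)&(Z<12)&(img[...,0]>img[...,2]+30))
    rep("bench",c&(abs(Z)<4))
f=dict(np.load("top0.npz"));p=f["pixels"][140:300,160:450,::-1];cv2.imwrite("pics/crop0.png",cv2.resize(p,None,fx=2.7,fy=2.7,interpolation=2))
```

```text
[ 370.00485545 -225.727651     56.2315994 ] [612.4071287  121.78059223  80.26210764] [ 478.69092354 -241.09597245   67.27131648] [389.75637722 -90.89035864  45.49491434]
top slimhandle top 470 med [ 374.4 -227.    53. ] rect [ 376.7 -212.2] [114.   28.4] 80.62
top slim nose 354 med [ 388.5 -129.9   46.3] rect [ 378.2 -130.7] [99.3 42.8] 84.29
top cheek tops 744 med [616.9 103.4 119.5] rect [620.7 114.3] [76.3 81.7] 76.59
top base 2018 med [605.3 165.7  11.6] rect [633.4 167.8] [260.4 120.8] 76.28
top trough walls 398 med [627.9 195.6  90.9] rect [633.2 174.1] [197.5  76.3] 76.3
top trough floor 1006 med [647.8 210.2  67.9] rect [634.  172.9] [195.7  79.2] 76.49
top cradle base 3954 med [ 425.6 -175.     7.4] rect [ 437.4 -183. ] [191.5 201.8] 81.53
top bench 9701 med [ 5.691e+02  6.570e+01 -4.000e-01] rect [612.4 121.8] [400.  239.9] 90.0
scene slimhandle top 265 med [ 380.3 -219.9   55.7] rect [ 377.1 -212.2] [113.4  33.2] 80.72
scene slim nose 212 med [ 393.4 -126.3   48.3] rect [ 377.5 -129.6] [101.2  48. ] 84.33
scene cheek tops 668 med [627.7 103.7 121.7] rect [621.6 114.5] [75.8 82.6] 75.95
scene base 2444 med [669.9 199.5  13.6] rect [610.1 150.8] [304.4 163.4] 76.27
scene trough walls 539 med [653.4 197.7  91.6] rect [636.6 173.6] [195.   82.7] 75.59
scene trough floor 1000 med [639.3 204.7  69.7] rect [636.5 174.1] [193.8  82.6] 75.82
scene cradle base 1813 med [ 474.9 -173.     9.9] rect [ 423.8 -191.5] [211.8 229.3] 80.79
scene bench 7491 med [650.   49.2   1.8] rect [612.4 121.7] [399.9 240. ] 90.0
```

View pics/crop0.png

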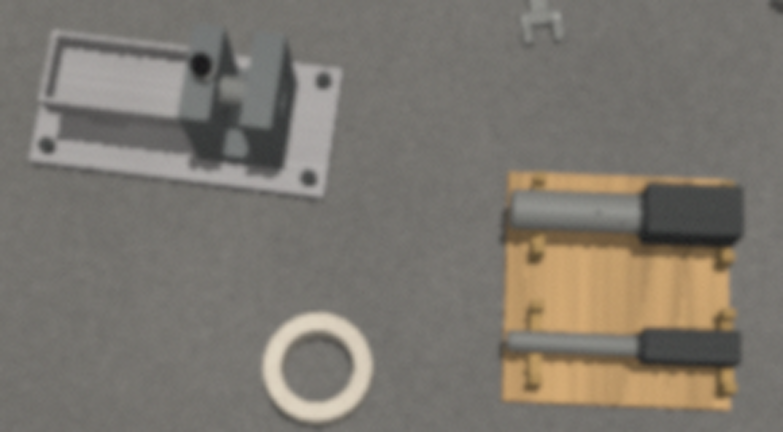

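The crop confirms the slim dark drift at crop (690,347), with its nose at (505,343). The clevis entry side is on the right at (290,100), with the knob and trough to the left. Now I'll refine the drift axis and ends.

Run:
```python
from h import *
f=dict(np.load("top0.npz")); R,t=f["R"],f["t"]
C=-R.T@t
def onplane(uv,z):
    uv=np.atleast_2d(uv).astype(float); d=np.c_[(uv[:,0]-f["cx"])/f["fx"],(uv[:,1]-f["cy"])/f["fy"],np.ones(len(uv))]@R
    return (C+d*((z-C[2])/d[:,2])[:,None])[:,:2]
W=pts(f); img=f["pixels"].astype(int); v,u=np.mgrid[0:480,0:640]
a=np.radians(81.5); ey=np.array([np.cos(a),np.sin(a)]); ex=np.array([ey[1],-ey[0]])
# handle top: dark px, plane z=54
def go(name,m,z):
    n,l,s,c=cv2.connectedComponentsWithStats(m.astype(np.uint8)); k=1+s[1:,4].argmax(); m=l==k
    P=onplane(np.c_[u[m],v[m]],z); r=cv2.minAreaRect(P.astype(np.float32))
    print(name,s[k],"rect",np.round(r[0],1),np.round(r[1],1),round(r[2],2), "med z",np.median(W[m][:,2]).round(1)); return P
box=(u>340)&(u<440)&(v>256)&(v<282)
print(img[269,415],img[268,370],img[262,380])
H=go("handle",box&(img.max(-1)<75)&(W[...,2]>48),54)
N=go("nose",box&(u<400)&(abs(img[...,0]-img[...,2])<25)&(W[...,2]>36)&(img.max(-1)>70),46)
print("nose y-range in dir",(N@ey).min(),(N@ey).max(),"x",np.median(N@ex),"handle",(H@ey).min(),(H@ey).max(),"x",np.median(H@ex))
```

```text
[72 74 73] [123 123 119] [181 149 107]
handle [396 263  37  12 358] rect [ 371.7 -224.4] [79.2 24.3] 83.38 med z 53.0
nose [348 263  49  10 347] rect [ 386.1 -134.7] [105.6  17.9] 81.76 med z 46.4
nose y-range in dir -128.91476083288697 -23.295075394449054 x 402.71088009674173 handle -206.22107135509685 -127.60490861228027 x 401.27305194536416
```

Emit:
{"method": "send_rows", "body": {"motion": [[0.05,-0.05,0.12,0,0,0,1],[0.1,-0.15,0.2,0,0,-0.15,1],[0.2,-0.27,0.2,0,0,-0.3,1],[0.28,-0.39,0.2,0,0,-0.45,1],[0.36,-0.51,0.2,0,0,-0.6,1],[0.39,-0.63,0.2,0,0,-0.75,1],[0.39,-0.75,0.2,0,0,-0.9,1],[0.39,-0.83,0.2,0,0,-1,1],[0.39,-0.83,0.2,0,0,-1,1],[0.39,-0.83,0.2,0,0,-1,1],[0.39,-0.83,0.2,0,0,-1,1]]}}

```text
time_s: 1.48
ee_pos: [451.1, 101.1, 284.1]
ee_rot: [-180.0, -0.0, 93.6]
force: [-0.2, 0.3, 0.8]
gripper_width: 91.2
gripper_force: 0.0
```

Emit:
{"method": "send_rows", "body": {"motion": [[-0.03,-0.12,0,0,0,-0.1,1],[-0.06,-0.24,0,0,0,-0.2,1],[-0.09,-0.36,-0.05,0,0,-0.2,1],[-0.12,-0.48,-0.15,0,0,-0.2,1],[-0.15,-0.6,-0.25,0,0,-0.2,1],[-0.156,-0.656,-0.31,0,0,-0.2,1],[-0.156,-0.656,-0.31,0,0,-0.2,1],[-0.156,-0.656,-0.31,0,0,-0.2,1],[-0.156,-0.656,-0.31,0,0,-0.2,1]]}}

```text
time_s: 2.6
ee_pos: [374.7, -227.4, 130.5]
ee_rot: [179.9, 0.0, 81.7]
force: [1.0, -0.3, -0.5]
gripper_width: 91.1
gripper_force: 0.0
```

Run:
```python
from h import *
from scipy.spatial.transform import Rotation as Ro
s=env.state(); f=eyes.grab_frame("wrist")
cv2.imwrite("pics/w1.png",f["pixels"][...,::-1]); T=np.array(f["T_tool_cam"])
R=Ro.from_euler("xyz",s["ee_rot"],degrees=True).as_matrix(); p=s["ee_pos"]
print(p,s["ee_rot"],T.round(2).tolist())
d=f["depth"];v,u=np.mgrid[0:480,0:640]
P=np.stack([(u-f["cx"])/f["fx"]*d,(v-f["cy"])/f["fy"]*d,d],-1)
W=(P@T[:3,:3].T+T[:3,3])@R.T+p
np.savez("w1.npz",W=W,img=f["pixels"],d=d)
img=f["pixels"].astype(int)
def go(n,m,ln):
    k,l,st,c=cv2.connectedComponentsWithStats(m.astype(np.uint8)); i=1+st[1:,4].argmax(); m=l==i
    r=cv2.minAreaRect(W[m][:,:2].astype(np.float32)); print(n,st[i],np.round(r[0],1),np.round(r[1],1),round(r[2],2),np.median(W[m],0).round(1))
near=(d>0)&(abs(W[...,0]-375)<45)&(abs(W[...,1]+170)<140)
go("handle",near&(W[...,2]>49)&(W[...,2]<60)&(img.max(-1)<100),54)
go("nose",near&(W[...,2]>40)&(W[...,2]<52)&(img.max(-1)-img.min(-1)<25),46)
```

```text
[ 374.67605368 -227.3799896   130.48978117] [1.79861761e+02 2.39564531e-02 8.16560590e+01] [[0.0, -0.96, -0.27, 76.42], [1.0, 0.0, -0.0, 0.77], [0.0, -0.27, 0.96, -199.94], [0.0, 0.0, 0.0, 1.0]]
handle [ 303  178   40  114 4162] [ 376.  -229.7] [82.8 27.6] 81.0 [ 375.9 -228.4   53.4]
nose [ 303    8   38  190 4568] [ 390.9 -143.5] [119.3  25.3] 78.54 [ 390.2 -136.4   47.2]
```

View pics/w1.png

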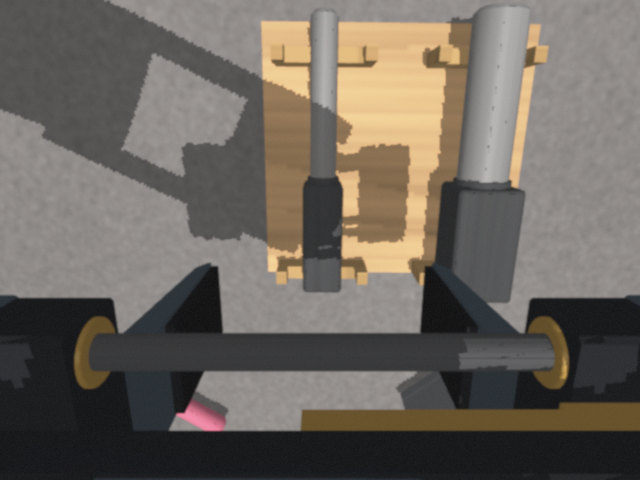

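The wrist view shows the slim handle at (322,235), centred between the open fingers, with its nose towards (324,15). I'll descend and grip.

Emit:
{"method": "send_rows", "body": {"motion": [[0,0,-0.06,0,0,0,1],[0,0,-0.12,0,0,0,1],[0,0,-0.18,0,0,0,1],[0,0,-0.218,0,0,0,1],[0,0,-0.218,0,0,0,1],[0,0,-0.218,0,0,0,1],[0,0,-0.218,0,0,0,-1],[0,0,-0.218,0,0,0,-1],[0,0,-0.218,0,0,0,-1],[0,0,-0.218,0,0,0,-1],[0,0,-0.218,0,0,0,-1],[0,0,-0.218,0,0,0,-1],[0,0,-0.218,0,0,0,-1],[0,0,-0.218,0,0,0,-1]], "squeeze": 50}}

```text
time_s: 4.4
ee_pos: [374.0, -228.6, 20.5]
ee_rot: [179.9, 0.0, 81.5]
force: [1.8, -0.5, 0.1]
gripper_width: 27.3
gripper_force: 50.0
```

Emit:
{"method": "send_rows", "body": {"motion": [[0,0,0.05,0,0,0,-1],[0,0,0.12,0,0,0,-1],[0,0,0.22,0,0,0,-1],[0.04,0.02,0.3,0,0,0,-1],[0.12,0.08,0.3,0,0,-0.04,-1],[0.21,0.13,0.3,0,0,-0.087,-1],[0.3,0.19,0.3,0,0,-0.087,-1],[0.386,0.249,0.3,0,0,-0.087,-1],[0.386,0.249,0.3,0,0,-0.087,-1],[0.386,0.249,0.3,0,0,-0.087,-1],[0.386,0.249,0.3,0,0,-0.087,-1]]}}

```text
time_s: 5.78
ee_pos: [564.8, -104.4, 169.9]
ee_rot: [-179.9, 0.0, 76.3]
force: [-0.5, 0.8, -3.4]
gripper_width: 27.0
gripper_force: 49.9
```

```bash
cat >> h.py <<'E'
from scipy.spatial.transform import Rotation as Ro
def wrist():
    s=env.state(); f=eyes.grab_frame("wrist"); T=np.array(f["T_tool_cam"])
    R=Ro.from_euler("xyz",s["ee_rot"],degrees=True).as_matrix()
    d=f["depth"];v,u=np.mgrid[0:480,0:640]
    P=np.stack([(u-f["cx"])/f["fx"]*d,(v-f["cy"])/f["fy"]*d,d],-1)
    return f,(P@T[:3,:3].T+T[:3,3])@R.T+s["ee_pos"],d>0,s
O=np.array([620.35,114.4]); a=np.radians(76.3); EY=np.array([np.cos(a),np.sin(a)]); EX=np.array([EY[1],-EY[0]])
def fix(W):
    q=W[...,:2]-O; return np.stack([q@EX,q@EY,W[...,2]],-1)
def rect(n,F,m):
    k,l,st,c=cv2.connectedComponentsWithStats(m.astype(np.uint8)); i=1+st[1:,4].argmax(); Q=F[l==i]
    r=cv2.minAreaRect(Q[:,:2].astype(np.float32)); lo,hi=np.percentile(Q,[1,99],0)
    print(n,len(Q),"fix lo",lo.round(1),"hi",hi.round(1),"med",np.median(Q,0).round(1),"rect",np.round(r[0],1),np.round(r[1],1),round(r[2],1))
    return Q
E
python3 - <<'E'
from h import *
f,W,ok,s=wrist(); F=fix(W); print(s["ee_pos"],s["ee_rot"],fix(np.array(s["ee_pos"])),s["gripper_width"])
cv2.imwrite("pics/w2.png",f["pixels"][...,::-1])
X,Y,Z=F[...,0],F[...,1],F[...,2]
rect("cheeks",F,ok&(Z>114)&(Z<127)&(Y>-60)&(abs(X)<60))
rect("base",F,ok&(Z>7)&(Z<18)&(Y>-100)&(abs(X)<90))
h=s["ee_pos"][2]+19
Q=rect("nose",F,ok&(abs(X)<30)&(Y<-50)&(Y>-178)&(Z>h-10)&(Z<h+20))
for y0 in(-165,-145,-125,-105,-85):
    q=Q[abs(Q[:,1]-y0)<6]; 
    if len(q): print(y0,"xmid",((np.percentile(q[:,0],2)+np.percentile(q[:,0],98))/2).round(1),"top",np.percentile(q[:,2],90).round(1))
f=eyes.grab_frame("top"); F=fix(pts(f)); X,Y,Z=F[...,0],F[...,1],F[...,2]; ok=f["depth"]>0
try:
    Q=rect("nose top",F,ok&(abs(X)<30)&(Y<-50)&(Y>-178)&(Z>h-10)&(Z<h+20))
except Exception as e: print(e)
E
```

```text
[ 564.8377046  -104.35831426  169.93780466] [-1.79912436e+02  2.57637730e-02  7.62618245e+01] [  -2.12260816 -225.68187683  169.93780466] 27.032748021143906Traceback (most recent call last):
  File "<stdin>", line 5, in <module>
  File "h.py", line 19, in rect
    k,l,st,c=cv2.connectedComponentsWithStats(m.astype(np.uint8)); i=1+st[1:,4].argmax(); Q=F[l==i]
                                                                       ~~~~~~~~~~~~~~~^^
ValueError: attempt to get argmax of an empty sequence
```

View pics/w2.png

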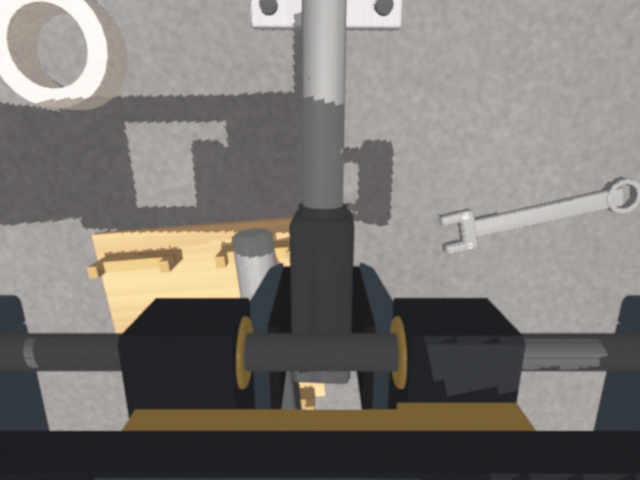

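The wrist view shows the drift held straight (nose column about 324) and pointing at the fixture. The base plate edge, with its holes at (268,5) and (385,5), is in view but the cheeks aren't.

Run:
```python
from h import *
f,W,ok,s=wrist(); F=fix(W); X,Y,Z=F[...,0],F[...,1],F[...,2]
h=s["ee_pos"][2]+19
def run(n,F,ok):
    X,Y,Z=F[...,0],F[...,1],F[...,2]
    for nm,m in(("base",(Z>7)&(Z<18)&(Y>-100)&(Y<190)&(abs(X)<90)),("cheeks",(Z>114)&(Z<127)&(abs(Y)<60)&(abs(X)<60)),("nose",(abs(X)<30)&(Y<-50)&(Y>-178)&(Z>h-10)&(Z<h+20))):
        m=ok&m
        if m.sum()<20: print(n,nm,"none"); continue
        Q=rect(n+nm,F,m)
        if nm=="nose":
            for y0 in(-165,-145,-125,-105,-85):
                q=Q[abs(Q[:,1]-y0)<6]
                if len(q): print(y0,"xmid",((np.percentile(q[:,0],2)+np.percentile(q[:,0],98))/2).round(1),"top",np.percentile(q[:,2],90).round(1))
run("w ",F,ok)
for c in("top","scene"):
    f=eyes.grab_frame(c); run(c+" ",fix(pts(f)),f["depth"]>0)
print(fix(np.array(s["ee_pos"])))
```

```text
w base 1531 fix lo [ 19.1 -77.3   8.7] hi [ 61.7 -57.6  17.9] med [ 39.6 -68.1  11.6] rect [ 40.7 -67.4] [43.6 20.3] 0.0
w  cheeks none
w nose 8227 fix lo [  -8.8 -177.1  189.4] hi [   8.7 -105.1  199. ] med [   0.  -137.8  196.7] rect [-1.000e-01 -1.406e+02] [74.8 18.1] 89.8
-165 xmid -0.3 top 198.3
-145 xmid -0.1 top 198.2
-125 xmid -0.1 top 198.1
-105 xmid 0.1 top 198.0
top base 2164 fix lo [-59.4 -73.9   7.3] hi [ 56.  182.5  17.4] med [-34.5  42.7  11.7] rect [ 0.5 55.1] [260.4 120.9] 89.9
top cheeks 431 fix lo [-39.5 -37.8 115. ] hi [ 39.9 -12.4 124.3] med [ -0.3 -25.2 119.3] rect [  0.6 -25.2] [81.6 26.4] 0.7
top nose 345 fix lo [ -10.8 -154.7  185.9] hi [  5.8 -78.9 201.1] med [  -4.6 -117.2  196. ] rect [  -2.4 -116.7] [17.5 77.5] 0.3
-145 xmid -2.6 top 199.1
-125 xmid -3.2 top 198.9
-105 xmid -2.6 top 198.8
-85 xmid -2.1 top 198.1
scene base 2670 fix lo [-52.9 -72.1   7.8] hi [ 61.7 184.3  17.3] med [34.8 94.4 13.7] rect [ 2.9 55.5] [121.4 260.9] 0.5
scene cheeks 399 fix lo [-39.  -36.7 114.7] hi [ 41.1 -11.9 125. ] med [  5.  -23.5 121.7] rect [  0.5 -24.8] [83.5 26. ] 0.2
scene nose 378 fix lo [  -7.7 -176.9  187.1] hi [  8.1 -76.6 202.3] med [   3.4 -124.5  198.2] rect [   0.3 -126.8] [101.9  16.3] 89.8
-165 xmid -0.3 top 201.4
-145 xmid 0.3 top 200.4
-125 xmid 1.0 top 200.9
-105 xmid 0.4 top 201.1
-85 xmid 1.1 top 200.8
[  -1.89862051 -225.69755356  170.21244492]
```

Emit:
{"method": "send_rows", "body": {"motion": [[0.004,-0.001,-0.08,0,0,0,-1],[0.004,-0.001,-0.16,0,0,0,-1],[0.004,-0.001,-0.208,0,0,0,-1],[0.004,-0.001,-0.208,0,0,0,-1],[0.004,-0.001,-0.208,0,0,0,-1],[0.004,-0.001,-0.208,0,0,0,-1]]}}

```text
time_s: 6.72
ee_pos: [569.3, -104.5, 67.9]
ee_rot: [179.8, -0.0, 76.3]
force: [-0.3, 0.8, -2.0]
gripper_width: 26.9
gripper_force: 49.9
```

Run:
```python
from h import *
f,W,ok,s=wrist(); h=s["ee_pos"][2]+19
def run(n,F,ok):
    X,Y,Z=F[...,0],F[...,1],F[...,2]
    for nm,m in(("base",(Z>7)&(Z<18)&(Y>-100)&(Y<190)&(abs(X)<90)),("cheeks",(Z>114)&(Z<127)&(abs(Y)<60)&(abs(X)<60)),("nose",(abs(X)<30)&(Y<-50)&(Y>-178)&(Z>h-3)&(Z<h+20))):
        m=ok&m
        if m.sum()<20: print(n,nm,"none"); continue
        rect(n+nm,F,m)
run("w ",fix(W),ok)
for c in("top","scene"):
    f=eyes.grab_frame(c); run(c+" ",fix(pts(f)),f["depth"]>0)
print(fix(np.array(s["ee_pos"])),s["ee_pos"],s["ee_rot"],s["force"])
p=f["pixels"][240:400,200:400,::-1]
cv2.imwrite("pics/s3.png",cv2.resize(p,None,fx=3.5,fy=3.5,interpolation=2))
```

```text
w  base none
w  cheeks none
w nose 8312 fix lo [  -4.8 -177.2   87. ] hi [  12.7 -104.1   96.8] med [   4.  -137.3   94.4] rect [   4.  -140.1] [75.8 18. ] 89.9
top base 2132 fix lo [-59.6 -73.8   7.4] hi [ 56.4 182.2  17.2] med [-35.   45.   11.7] rect [ 0.4 55. ] [260.  121.8] 89.7
top cheeks 435 fix lo [-39.1 -37.6 114.4] hi [ 39.5 -12.6 123.9] med [ -0.6 -25.1 119.5] rect [  1.1 -25. ] [81.8 25.9] 0.4
top nose 287 fix lo [  -7.5 -155.    85.5] hi [  9.2 -77.5  98.5] med [  -1.1 -116.7   93.5] rect [   0.4 -115.9] [17.9 78.9] 1.4
scene base 2661 fix lo [-52.7 -72.3   8.2] hi [ 61.8 184.4  17.4] med [34.9 94.4 13.8] rect [ 2.4 54.8] [121.4 261. ] 0.0
scene cheeks 403 fix lo [-38.8 -37.1 114.2] hi [ 41.6 -11.6 125.3] med [  3.9 -23.3 121.9] rect [  0.9 -24.5] [26.4 82.7] 89.4
scene nose 340 fix lo [  -6.7 -176.4   85.3] hi [ 11.2 -76.3  99.7] med [   6.  -124.9   95.2] rect [   2.2 -126.9] [101.7  18.4] 89.0
[   2.28472526 -224.71953749   67.89610504] [ 569.34756417 -104.46717899   67.89610504] [ 1.79811736e+02 -1.11899959e-02  7.63129915e+01] [-0.32930618  0.830319   -1.96126353]
```

View pics/s3.png

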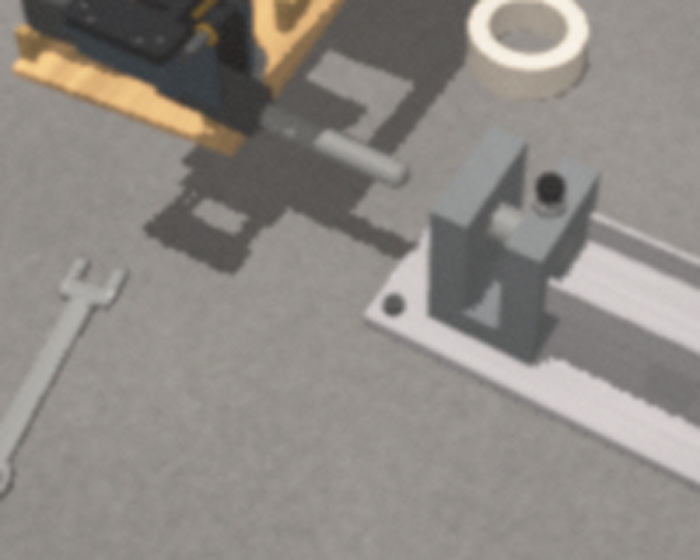

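The scene crop shows the nose (405,172) in line with the bore of the near cheek (440,200) and the gap clear. The offsets are within 2 mm, so I'll advance.

Emit:
{"method": "send_rows", "body": {"motion": [[-0.001,0,-0.003,0,0,0,-1],[0.003,0.02,-0.003,0,0,0,-1],[0.008,0.04,-0.003,0,0,0,-1],[0.013,0.06,-0.003,0,0,0,-1],[0.018,0.078,-0.003,0,0,0,-1],[0.022,0.097,-0.003,0,0,0,-1],[0.022,0.097,-0.003,0,0,0,-1]]}}

```text
time_s: 7.75
ee_pos: [579.3, -56.4, 65.0]
ee_rot: [180.0, 0.1, 76.4]
force: [-1.4, -1.6, -1.5]
gripper_width: 26.7
gripper_force: 49.9
```

Run:
```python
from h import *
s=env.state(); print(fix(np.array(s["ee_pos"])),s["ee_rot"],s["force"],s["torque"])
```

```text
[   0.55176911 -175.70212316   64.96523475] [1.79967728e+02 1.22140863e-01 7.63729613e+01] [-1.43843775 -1.61791281 -1.51107496] [-0.42082695  0.15970999  0.06049956]
```

Emit:
{"method": "send_rows", "body": {"motion": [[0.004,0.016,0.001,0,0,0,-1],[0.008,0.032,0.001,0,0,0,-1],[0.012,0.048,0.001,0,0,0,-1],[0.015,0.064,0.001,0,0,0,-1],[0.019,0.08,0.001,0,0,0,-1],[0.023,0.096,0.001,0,0,0,-1],[0.023,0.096,0.001,0,0,0,-1]]}}

```text
time_s: 8.62
ee_pos: [590.5, -9.8, 65.4]
ee_rot: [180.0, 0.2, 76.3]
force: [-0.7, -5.2, -2.1]
gripper_width: 27.5
gripper_force: 50.0
```

Run:
```python
from h import *
s=env.state(); print(fix(np.array(s["ee_pos"])),s["ee_rot"],s["force"],s["torque"])
for c in("top","scene"):
    f=eyes.grab_frame(c); F=fix(pts(f)); X,Y,Z=F[...,0],F[...,1],F[...,2]
    m=(f["depth"]>0)&(abs(X)<22)&(Y>39)&(Y<150)&(Z>74)&(Z<105)
    if m.sum()>10: rect(c+" pin",F,m)
p=f["pixels"][240:400,200:460,::-1]
cv2.imwrite("pics/s4.png",cv2.resize(p,None,fx=3,fy=3,interpolation=2))
```

```text
[   0.43875905 -127.69751145   65.39909562] [179.97137131   0.22168537  76.34830757] [-0.74723338 -5.15909384 -2.09804899] [-1.22375839  0.19083122 -0.10582714]
top pin 220 fix lo [-11.   44.5  78.5] hi [11.9 90.7 96.8] med [-2.1 67.3 91.4] rect [ 0.8 67.4] [47.7 24. ] 89.3
scene pin 291 fix lo [-7.6 39.6 77.5] hi [14.4 91.3 97.4] med [ 7.8 66.6 92.3] rect [ 3.5 65.4] [52.2 22.4] 89.3
```

View pics/s4.png

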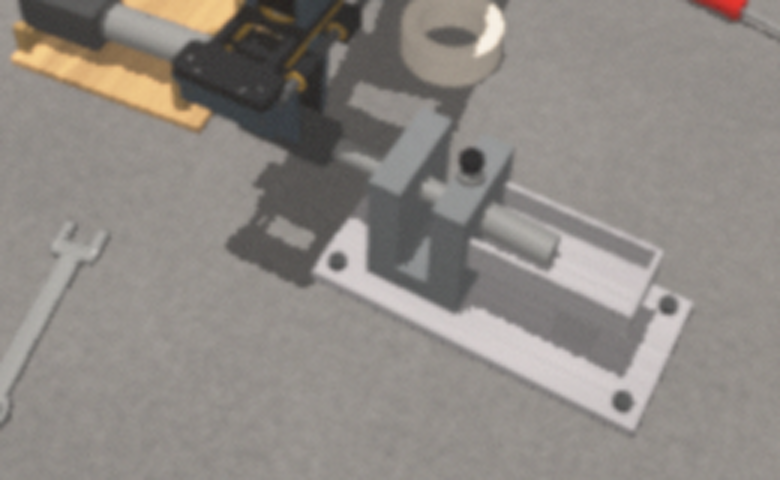

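The scene crop shows the pin (520,235) emerging into the trough with its front end at about 91 mm, and the drift inside the bore. I'll drive on another 30 mm.

Emit:
{"method": "send_rows", "body": {"motion": [[0.004,0.016,0,0,0,0,-1],[0.008,0.032,0,0,0,0,-1],[0.011,0.046,0,0,0,0,-1],[0.014,0.058,0,0,0,0,-1],[0.014,0.058,0,0,0,0,-1],[0.014,0.058,0,0,0,0,-1],[0.014,0.058,0,0,0,0,-1]]}}

```text
time_s: 9.6
ee_pos: [597.7, 21.3, 65.3]
ee_rot: [-180.0, -0.0, 76.3]
force: [-0.2, -0.2, -2.6]
gripper_width: 27.0
gripper_force: 49.9
```

Run:
```python
from h import *
s=env.state(); print(fix(np.array(s["ee_pos"])),s["ee_rot"],s["force"],s["torque"])
for c in("top","scene"):
    f=eyes.grab_frame(c); F=fix(pts(f)); X,Y,Z=F[...,0],F[...,1],F[...,2]
    m=(f["depth"]>0)&(abs(X)<22)&(Y>39)&(Y<150)&(Z>74)&(Z<105)
    if m.sum()>10: rect(c+" pin",F,m)
```

```text
[-1.24856585e-02 -9.57849644e+01  6.52790642e+01] [-1.79999611e+02 -1.39731793e-02  7.63092550e+01] [-0.20030642 -0.15797794 -2.56604455] [-0.16197071  0.10970114 -0.00242653]
top pin 361 fix lo [-11.8  46.2  77.1] hi [ 10.7 122.4  95.2] med [-3.1 85.7 89.5] rect [ 0.1 84.6] [24.4 79.4] 0.5
scene pin 450 fix lo [-9.  39.7 75. ] hi [ 12.9 124.1  96.1] med [ 6.3 86.1 90.8] rect [ 1.2 81.9] [85.2 23.8] 89.9
```

The pin is down in the trough (centre about 88 mm, force gone). I'll draw back straight, then lift.

Emit:
{"method": "send_rows", "body": {"motion": [[-0.007,-0.03,0,0,0,0,-1],[-0.015,-0.06,0,0,0,0,-1],[-0.022,-0.09,0,0,0,0,-1],[-0.029,-0.12,0,0,0,0,-1],[-0.037,-0.15,0,0,0,0,-1],[-0.044,-0.18,0,0,0,0,-1],[-0.051,-0.21,0,0,0,0,-1],[-0.061,-0.25,0,0,0,0,-1],[-0.061,-0.25,0,0,0,0,-1],[-0.061,-0.25,0.05,0,0,0,-1],[-0.061,-0.25,0.13,0,0,0,-1],[-0.061,-0.25,0.21,0,0,0,-1],[-0.061,-0.25,0.21,0,0,0,-1],[-0.061,-0.25,0.21,0,0,0,-1]]}}

```text
time_s: 11.45
ee_pos: [566.3, -103.3, 169.0]
ee_rot: [-179.9, -0.0, 76.3]
force: [-0.9, 0.0, -3.2]
gripper_width: 27.1
gripper_force: 49.9
```

Run:
```python
from h import *
f,W,ok,s=wrist(); F=fix(W); p=s["ee_pos"]; print(p,s["ee_rot"],fix(np.array(p)))
X,Y,Z=F[...,0],F[...,1],F[...,2]; h=p[2]+19
Q=rect("nose",F,ok&(abs(X)<30)&(Y<-50)&(Y>-185)&(Z>h-3)&(Z<h+20))
for y0 in(-165,-110): 
    q=Q[abs(Q[:,1]-y0)<6]; print(y0,np.percentile(q[:,2],90)-p[2])
for c in("top","scene"):
    f=eyes.grab_frame(c); F=fix(pts(f)); X,Y,Z=F[...,0],F[...,1],F[...,2]
    rect(c+" pin",F,(f["depth"]>0)&(abs(X)<22)&(Y>41)&(Y<150)&(Z>74)&(Z<105))
    m=(f["depth"]>0)&(abs(X)<22)&(Y>-178)&(Y<-50)&(Z>h-3)&(Z<h+20)
    rect(c+" nose",F,m)
print("to place", (np.array([374.0,-228.6,170])-p)/500, (81.5-s["ee_rot"][2])/60)
```

```text
[ 566.28344044 -103.34861374  169.01618952] [-1.79873559e+02 -3.16174297e-03  7.63380587e+01] [  -0.95714038 -224.35849779  169.01618952]
nose 9098 fix lo [  -8.1 -184.2  188.2] hi [   9.6 -103.9  198.3] med [   0.8 -140.6  195.6] rect [   1.1 -143.4] [83.4 21.6] 89.4
-165 28.09878121897762
-110 27.88394401892586
top pin 346 fix lo [-12.   53.8  76.7] hi [ 10.2 123.2  94.8] med [-3.  87.5 89.1] rect [-1.1 89.1] [70.7 23.7] 89.1
top nose 340 fix lo [ -10.7 -153.1  185.3] hi [  6.4 -76.8 199. ] med [  -4.2 -115.5  194.1] rect [  -1.7 -115. ] [18.  77.5] 0.2
scene pin 395 fix lo [-8.9 55.2 76.1] hi [ 13.4 124.1  95.8] med [ 6.8 90.9 90.4] rect [ 1.6 89.3] [25.8 70.2] 1.3
scene nose 383 fix lo [  -8.3 -176.9  185.7] hi [  8.5 -76.2 200.4] med [   3.5 -124.   195.7] rect [  -0.6 -126.2] [103.1  19. ] 89.7
to place [-0.38456688 -0.25050277  0.00196762] 0.08603235417512399
```

The pin is at y≈89 mm and the drift is unslipped in the grip. Returning to the cradle.

Emit:
{"method": "send_rows", "body": {"motion": [[-0.08,-0.05,0,0,0,0.03,-1],[-0.17,-0.11,0,0,0,0.06,-1],[-0.26,-0.17,0,0,0,0.086,-1],[-0.34,-0.22,0,0,0,0.086,-1],[-0.385,-0.25,0,0,0,0.086,-1],[-0.385,-0.25,0,0,0,0.086,-1],[-0.385,-0.25,-0.08,0,0,0.086,-1],[-0.385,-0.25,-0.16,0,0,0.086,-1],[-0.385,-0.25,-0.22,0,0,0.086,-1],[-0.385,-0.25,-0.25,0,0,0.086,-1],[-0.385,-0.25,-0.25,0,0,0.086,-1],[-0.385,-0.25,-0.25,0,0,0.086,-1]]}}

```text
time_s: 13.1
ee_pos: [375.7, -228.8, 45.6]
ee_rot: [179.9, 0.0, 81.5]
force: [0.5, 0.4, -3.2]
gripper_width: 27.4
gripper_force: 49.9
```

Now (374.0, -228.6, 20.5): 25 mm down and 1.5 mm in -x, slowly.

Emit:
{"method": "send_rows", "body": {"motion": [[-0.002,0,-0.015,0,0,0,-1],[-0.002,0,-0.03,0,0,0,-1],[-0.002,0,-0.04,0,0,0,-1],[-0.002,0,-0.048,0,0,0,-1],[-0.002,0,-0.05,0,0,0,-1],[-0.002,0,-0.05,0,0,0,-1]]}}

```text
time_s: 13.85
ee_pos: [373.7, -228.7, 20.5]
ee_rot: [180.0, 0.0, 81.5]
force: [-0.3, 1.3, -0.1]
gripper_width: 26.8
gripper_force: 49.9
```

Emit:
{"method": "send_rows", "body": {"motion": [[0,0,0,0,0,0,1],[0,0,0,0,0,0,1],[0,0,0,0,0,0,1],[0,0,0,0,0,0,1],[0,0,0,0,0,0,1],[0,0,0,0,0,0,1],[0,0,0.06,0,0,0,1],[0,0,0.15,0,0,0,1],[0,0,0.25,0,0,0,1],[0,0,0.3,0,0,0,1],[0,0,0.3,0,0,0,1],[0,0,0.3,0,0,0,1]]}}

```text
time_s: 15.35
ee_pos: [372.9, -228.2, 169.1]
ee_rot: [-179.9, -0.1, 81.5]
force: [0.2, 0.1, -0.7]
gripper_width: 91.2
gripper_force: 0.0
```

Run:
```python
from h import *
f,W,ok,s=wrist(); print(s["ee_pos"],s["gripper_width"]); img=f["pixels"].astype(int)
cv2.imwrite("pics/w5.png",f["pixels"][...,::-1])
near=ok&(abs(W[...,0]-380)<45)&(abs(W[...,1]+170)<140)
rect("handle",W,near&(W[...,2]>49)&(W[...,2]<60)&(img.max(-1)<100))
rect("nose",W,near&(W[...,2]>40)&(W[...,2]<52)&(img.max(-1)-img.min(-1)<25))
f=eyes.grab_frame("top"); F=fix(pts(f)); X,Y,Z=F[...,0],F[...,1],F[...,2]
rect("pin",F,(f["depth"]>0)&(abs(X)<22)&(Y>41)&(Y<150)&(Z>74)&(Z<105))
```

```text
[ 372.88790681 -228.18371456  169.0790012 ] 91.17576600419066
handle 3295 fix lo [ 358.3 -270.    49.7] hi [ 391.  -190.7   55.1] med [ 375.1 -228.8   53.4] rect [ 375.5 -229.8] [83.5 27.8] 81.1
nose 3485 fix lo [ 373.  -193.4   40.6] hi [402.8 -86.   50.9] med [ 389.1 -137.2   47.2] rect [ 387.5 -139.5] [112.1  25.3] 81.9
pin 345 fix lo [-11.8  53.6  76.5] hi [ 10.6 123.1  94.8] med [-3.1 87.1 89.1] rect [-0.8 88.6] [71.  23.5] 89.7
```

View pics/w5.png

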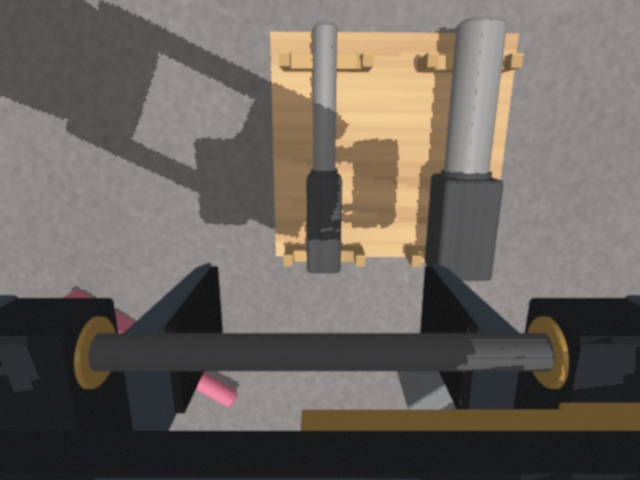

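The slim drift lies in its own place, handle at (324,220) and tip at (325,30). The thick drift hasn't moved, the pin is at y≈88 mm in the trough and the gripper is clear.

```bash
python3 -c "
from workcell import env
print(env.job_done())"
```

```text
the job is handed in; nothing more can be done
None
```

The pin is driven out and lying in the trough (centre about 88 mm along +y), the slim drift is back in its own place in the cradle, and I handed the job in at about 15.5 s; the hand-in call returned no verdict.

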